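# Edge the mixing slab out of its holder and lay it on the drying rack

## Robot

A 6-joint arm with a two-finger parallel gripper is mounted at the origin on a cart in front of the work surface, level with it; the furniture and walls round the work are solid. World frame = base frame: x ahead of the robot, y to its left, z up, the work surface at z = 0. Lengths are in m, angles in rad, forces in N, time in s.
With the tool pointing down it reaches from about 0.3 to 0.825 m from the base axis. Payload 5.4 kg.
Tool frame: the origin (TCP) lies at the very end of the fingers, on their centre line; the grasp point (between the pads) lies 19 mm behind it; z points along the fingers, y is the line along which they close (so a half turn about z gives the same grasp; the last joint's range is limited). The gripper opens to 92 mm and grips with 3 to 60 N. Pads are 20 mm wide; open, the fingers measure 128 mm over their backs; the gripper's body (75 mm by 189 mm) begins 69 mm behind the grasp point.
Start: joints at [-1.453, 0.158, 1.597, -0, 1.386, -0.21], TCP at [0.185, -0.544, 0.215] pointing down, gripper open.
Joint ranges: [-2.91, 2.91], [-0.94, 2.29], [0.18, 2.7], [-1.29, 4.43], [0.17, 2.64], [-3, 3]. Speed limits (rad/s): [2.57, 2.57, 3.14, 3.14, 3.14, 3.14].

## Interface

Orientations are given as a rotation vector (axis times angle).
In Python, from workcell import bot gives the robot as it stands. Calls block until the motion is done:
- bot.goto(position, orientation): joint-space move of the TCP to a pose.
- bot.line_to(position, rot=None, max_speed=0.15): straight line of the TCP; rot=None keeps the orientation; max_speed is the mean speed in m/s.
- bot.set_joints(angles): joint-space move.
- bot.set_gripper(opening, newtons=None): opening from 0.0 (shut) to 1.0 (fully open); newtons is the grip in N (None keeps the last); returns when the fingers have stopped.
- bot.hold(seconds).
- bot.inverse_kinematics(position, orientation): joint angles nearest the present ones, or None.
- bot.read_camera(name): name is "scene" or "top"; returns a dict with "pixels" (400x640x3 uint8, blue, green, red), "fx", "fy", "cx", "cy" (pixels), "k1" (the pictures are not rectified: a ray, as slopes to the right and down, at radius r is drawn at 1 + k1 r^2 times it, then the intrinsics apply), "R" (3x3) and "t" (3): a world point X has camera coordinates R X + t. Camera axes: x right, y down, z forward; pixel columns grow to the right and rows downward; lengths in m; the calibration is good to about 2 mm. A picture is of the moment at which its call begins. There is no depth.
A pose or a line that the arm cannot do raises bot.MotionError and nothing moves.
- bot.job_done(): hands the job in; it is judged then, once.
Readings, each from a call of its own:
- bot.current_clock(): time.
- bot.current_joints(): joint angles.
- bot.current_joint_vel(): joint speeds.
- bot.current_effort(): joint torques, N m.
- bot.current_ee_pos(): TCP position.
- bot.current_tool_rot(): TCP orientation.
- bot.current_contact_force(): force on the tool from outside, world axes, zero at the start.
- bot.current_ft_torque(): the same for the moment, N m.
- bot.current_opening(): opening from 0.0 (shut) to 1.0 (fully open).
- bot.current_grip_force(): force on a finger pad.
Only numpy, scipy, OpenCV 4.12 (cv2) and the standard library are available. Lean on these libraries where they do the work, as an engineer would, in place of code of your own. Each camera call takes 0.05 s, during which the arm holds its last target. There are 200 camera calls.

## Task

The white ceramic mixing slab lies flush between the rails of its steel holder, where it cannot be gripped. Press on it lightly with a fingertip and edge it out over the open end of the holder until it overhangs far enough to pinch across its width, then lift it out and lay it gently (no hard knock), flat and centred, lengthwise across the two bars of the drying rack, and let go. Ceramic chips: press no harder than you must (never over 15 N), do not let it drop, and leave the ointment tube and the vial where they are.

Things in the scene. Friction and masses are not known exactly. Their poses are not given: they have to be found in the camera images.
- slab_center (a point): Centre (half-way up) of the loose white ceramic slab, a plain plate 150 long (x) x 56 wide (y) x 9 thick, about 0.2 kg (varies). It starts flat in the holder's channel, lengthwise, and slides stiffly: a light touch slips over it, a press of some 8 to 12 N drags it (friction varies). It tips out of the holder when it overhangs by half its length (75).
- holder: Fixed steel holder. Origin: channel centre at table height; x along the channel, z up. Channel 160 long (x -80 to 80), 59 wide, between 14 thick rails; end stop at +x, open at -x (mouth, towards the robot); a small side spring in the left rail brakes the slab. Rails and stop reach 59, level with the slab's top, so its sides and rear are out of reach. Floor: black bed, top 50 above the table.
- holder_mouth (a point): Middle of the bed's open edge, at holder x -80, 50 above the table; overhang counts from here. The bed is hinged at this edge and sprung: pressed, it tilts, its rear sinking. 10 N sinks it about 4 mm at 100 from the mouth but only 1 mm at 50, so a drag at one height presses ever harder. Past the mouth is free space above the table and a 4 thick foot plate 10 long.
- rack: Fixed steel drying rack. Origin: centre of its 120 x 130 x 5 base plate at table height. Two round bars, 8 thick, run along its y at x -24 and 24, tops 52 above the table, and end at y -55 and 55 in posts 12 higher. The slab belongs flat on both bars, length along the rack's x, centre over the origin (56.5 above the table). Beside the bars is free space for fingertips.
- rack_top (a point): Middle of the rack, between the two bars at the height of their tops (52 above the table).
- tube_center (a point): Centre of a bystander: ointment tube lying flat between holder and rack, 136 x 38, 26 high. Leave alone.
- vial_center (a point): Centre of a bystander: small glass vial standing between holder and rack, 23 wide, 51 high. Leave alone.
There are look-alikes about, which are no part of the job. What is shaped like the rack but purple is not meant.

How it is judged:
By the outcome, as a careful person would: the job done as asked, in the order asked, and still so for the second after the job is handed in, with the robot touching nothing.
It also fails if it takes over 72 s, if anything falls off the work surface, if the arm or the gripper's body presses on something with over 40 N, if the wrist force passes 120 N, or if a joint passes its speed limit or range.

## Working session

There is one attempt and no reset: what is moved stays moved. The work goes in short steps, each a Python script; the robot and the scene stay as the last script left them, time stands still between calls to the robot, and variables do not carry over. Pictures are saved under pics/ and viewed, at most 10 in all, crops included, and the job is handed in when it is done.

```bash
ls; mkdir -p pics
python3 - <<'E'
from workcell import bot
import cv2,numpy as np
for n in("scene","top"):
    c=bot.read_camera(n); cv2.imwrite(f"pics/{n}0.png",c["pixels"])
    print(n,c["fx"],c["fy"],c["cx"],c["cy"],c["k1"],np.round(c["R"],3).tolist(),c["t"], -np.array(c["R"]).T@np.array(c["t"]))
print(bot.current_clock(),bot.current_tool_rot(),bot.current_contact_force())
E
```

```text
pics
scene 506.067345305785 506.067345305785 322.17658483030436 192.93520903592773 -0.002719476237103858 [[-0.894, -0.449, -0.002], [-0.274, 0.549, -0.79], [0.355, -0.705, -0.614]] [0.47787594 0.20432245 0.83457758] [0.1866381  0.69081236 0.67422349]
top 379.23296861347507 379.23296861347507 314.23075405414227 195.57147940157245 -0.03332542548939597 [[0.02, -1.0, -0.002], [-0.981, -0.019, -0.194], [0.194, 0.005, -0.981]] [-0.01110935  0.54413921  0.79353565] [ 0.37995554 -0.00512736  0.88403463]
0.1 [-3.09775770e+00 -5.12248831e-01 -1.37978516e-04] [-0.34422044  0.10951301 -0.71608862]
```

View pics/top0.png

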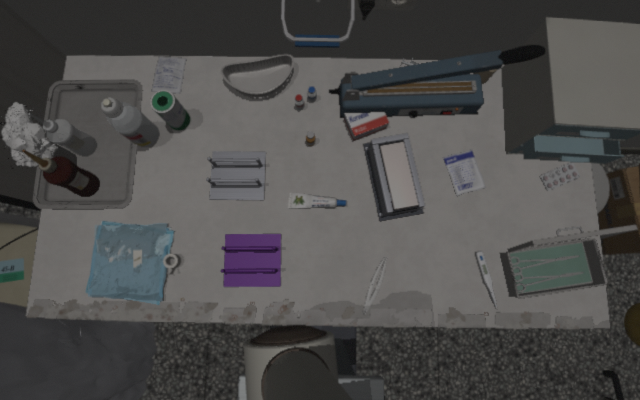

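View pics/scene0.png

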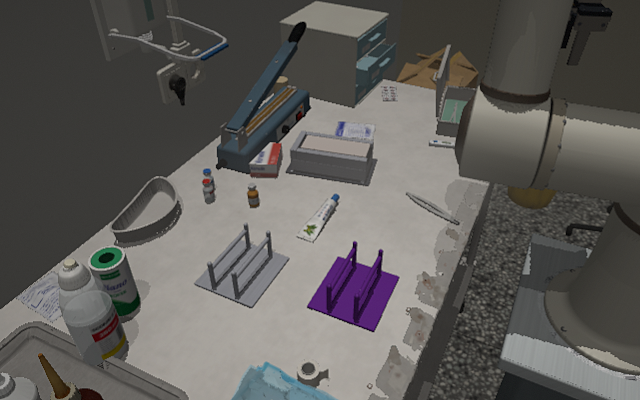

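The top view shows the holder with the slab at about (395,178) and the grey rack at (238,176). The purple decoy is at (252,260), the tube at (318,202) and the vial at (310,138). The scene view shows the same: slab (333,147), rack (243,265).

```bash
cat > h.py <<'E'
import numpy as np,cv2
def cam(c):
    K=np.array([[c["fx"],0,c["cx"]],[0,c["fy"],c["cy"]],[0,0,1]]);D=np.array([c["k1"],0,0,0,0.]);return K,D,np.array(c["R"]),np.array(c["t"])
def plane(c,px,z):
    K,D,R,t=cam(c);u=cv2.undistortPoints(np.float64(px).reshape(-1,1,2),K,D)[:,0]
    d=np.c_[u,np.ones(len(u))]@R;o=-R.T@t
    return o+d*((z-o[2])/d[:,2])[:,None]
def proj(c,X):
    K,D,R,t=cam(c);return cv2.projectPoints(np.float64(X).reshape(-1,1,3),cv2.Rodrigues(R)[0],t,K,D)[0][:,0]
def blob(mask,seed):
    n,l,s,ce=cv2.connectedComponentsWithStats(mask.astype(np.uint8),connectivity=4);return l==l[seed[1],seed[0]]
def rect(c,m,z):
    k=max(cv2.findContours(m.astype(np.uint8),cv2.RETR_EXTERNAL,cv2.CHAIN_APPROX_NONE)[0],key=cv2.contourArea)
    p=plane(c,k,z)[:,:2];r=cv2.minAreaRect(np.float32(p*1000));return r,p
E
python3 - <<'E'
from workcell import bot
from h import *
out=[]
for n,ss,sr,b,b2 in(("top",(398,178),(225,195),(355,125,80,100),(195,140,85,70)),("scene",(333,147),(232,285),(280,115,110,80),(185,210,115,105))):
    c=bot.read_camera(n);I=c["pixels"];f=I.astype(int)
    print(n,"slab px",f[ss[1],ss[0]],"around", [f[ss[1],x].tolist() for x in range(ss[0]-26,ss[0]+27,4)],"rack",f[sr[1],sr[0]])
    for x in(b,b2): out.append(cv2.resize(I[x[1]:x[1]+x[3],x[0]:x[0]+x[2]],(400,300),interpolation=cv2.INTER_CUBIC))
cv2.imwrite("pics/crop.png",np.vstack([np.hstack(out[:2]),np.hstack(out[2:])]))
E
```

```text
top slab px [125 129 134] around [[47, 44, 43], [41, 40, 40], [96, 93, 92], [105, 102, 101], [118, 121, 126], [126, 129, 134], [124, 128, 133], [125, 128, 133], [124, 126, 132], [122, 125, 131], [102, 101, 105], [107, 103, 102], [104, 107, 109], [106, 108, 111]] rack [114 109 109]
scene slab px [143 150 160] around [[145, 152, 162], [147, 154, 164], [145, 151, 161], [143, 150, 158], [143, 149, 158], [144, 151, 160], [144, 150, 159], [143, 149, 159], [142, 149, 158], [143, 149, 158], [144, 151, 159], [144, 149, 159], [143, 150, 158], [143, 150, 159]] rack [126 123 122]
```

View pics/crop.png

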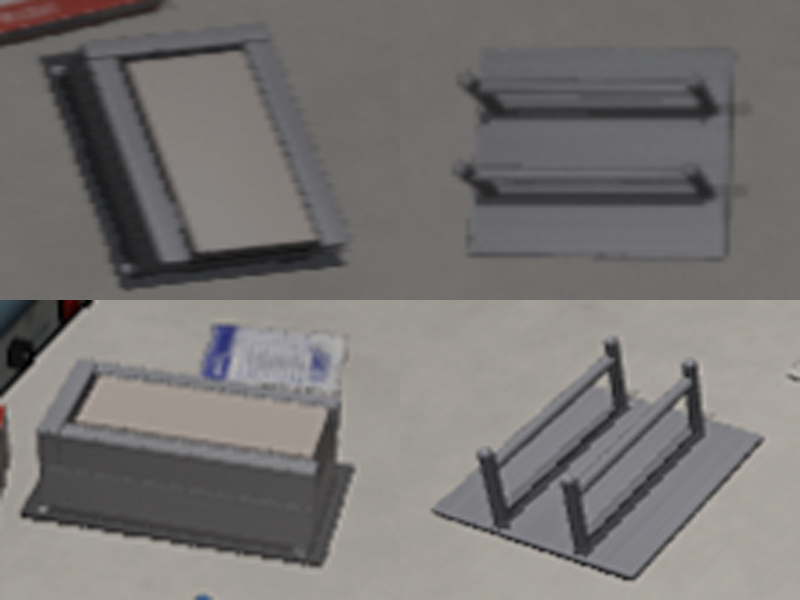

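The crop shows the slab as a beige rectangle, with the mouth facing the robot (image bottom in the top view). The rack's post tops are also visible: about (465,80), (690,85), (462,167), (690,170) in the top crop and (488,455), (613,342), (570,485), (690,365) in the scene crop.

Run:
```python
from workcell import bot
from h import *
for n,ss,sr,b,b2 in(("top",(398,178),(225,195),(355,125,80,100),(195,140,85,70)),("scene",(333,147),(232,285),(280,115,110,80),(185,210,115,105))):
    c=bot.read_camera(n);f=c["pixels"].astype(int)
    box=np.zeros(f.shape[:2],bool);box[b[1]:b[1]+b[3],b[0]:b[0]+b[2]]=1
    m=blob(box&(f[...,2]-f[...,0]>=(6 if n=="top" else 10)) & (f[...,2]>115),ss)
    r,p=rect(c,m,.059);print(n,"slab",m.sum(),r)
    box[:]=0;box[b2[1]:b2[1]+b2[3],b2[0]:b2[0]+b2[2]]=1
    m=blob(cv2.morphologyEx((box&(f[...,2]-f[...,0]<=-1)).astype(np.uint8),cv2.MORPH_CLOSE,np.ones((3,3))),sr)
    m=cv2.morphologyEx(m.astype(np.uint8),cv2.MORPH_OPEN,np.ones((9,9)))
    r,p=rect(c,m,.005);print(n,"plate",m.sum(),r)
    q=np.array([(65,80),(290,85),(62,167),(290,170)] if n=="top" else [(88,155),(213,42),(170,185),(290,65)])
    q=q*[b2[2]/400,b2[3]/300]+b2[:2]
    P=plane(c,q,.064)[:,:2];print("posts",P.round(4).tolist(),P.mean(0))
    if n=="top":
        for nm,px,z in(("tube",(318,202),.013),("vial",(310,138),.04)):print(nm,plane(c,px,z))
```

```text
top slab 1321 ((594.7774658203125, -189.12875366210938), (146.17774963378906, 51.93330764770508), 11.345544815063477)
top plate 2594 ((601.2149658203125, 185.1419677734375), (118.47819519042969, 129.8265838623047), 1.1142164468765259)
posts [[0.6224, 0.2388], [0.6216, 0.1306], [0.5753, 0.2367], [0.5757, 0.1283]] [0.59874659 0.18359319]
tube [[ 0.53710376 -0.00938276  0.013     ]]
vial [[0.68404925 0.01216108 0.04      ]]
scene slab 876 ((594.9118041992188, -185.54537963867188), (148.45535278320312, 55.60676956176758), 11.333646774291992)
scene plate 3533 ((603.8411254882812, 186.57408142089844), (126.88086700439453, 135.4872283935547), 0.3936033844947815)
posts [[0.6196, 0.2457], [0.6212, 0.1355], [0.571, 0.2477], [0.5738, 0.136]] [0.59641355 0.19121514]
```

Slab centre averages (0.595, −0.187) with a yaw of 11.3°, and the rack is at about (0.600, 0.187) with a yaw near 0.7°. The measured sizes match the given ones. Next I'll hover, tare, and press down gently.

```bash
cat >> h.py <<'E'
from workcell import bot
Y=np.radians(11.33);ax=np.array([np.cos(Y),np.sin(Y)]);S0=np.array([.595,-.1873]);FR=S0-75*ax/1000;M=S0-.0795*ax  # front edge, mouth
def rot(y):return np.pi*np.array([np.cos(y/2),np.sin(y/2),0])
def fz(n=4):
    v=[]
    for _ in range(n):v.append(bot.current_contact_force());bot.hold(.02)
    return np.mean(v,0)
def slab(tag=None,name="top",thr=6,lo=115):
    "extent of visible slab along holder axis, relative to mouth (neg = overhang)"
    c=bot.read_camera(name);f=c["pixels"].astype(int)
    g=proj(c,[[*(M+a*ax+b*np.array([-ax[1],ax[0]])),.059] for a,b in((-.07,-.035),(-.07,.035),(.165,.035),(.165,-.035))])
    box=cv2.fillConvexPoly(np.zeros(f.shape[:2],np.uint8),g.astype(int),1)>0
    m=box&(f[...,2]-f[...,0]>=thr)&(f[...,2]>lo)
    if tag:cv2.imwrite(f"pics/{tag}.png",c["pixels"])
    v,u=np.nonzero(m);P=plane(c,np.c_[u,v],.059)[:,:2]
    a=(P-M)@ax;return a.min(),np.percentile(a,[.5,5]),a.max(),len(a)
E
python3 - <<'E'
from h import *
print(slab())
bot.set_gripper(0,10)
p=M+.095*ax
c=bot.read_camera("top")
print("mouth px est",plane(c,[(405.2,209)],.059), M)
bot.goto([*p,.12],rot(Y)); 
bot.line_to([*p,.075],max_speed=.1);bot.hold(.2);b=fz(8);np.save("bias.npy",b);print(b)
z=.066;F=0
while F<3 and z>.052:
    z-=.001;bot.line_to([*p,z],max_speed=.02);F=(fz(2)-b)[2]
print(z,F,bot.current_ee_pos(),bot.current_clock(),bot.current_joints())
E
```

```text
(np.float64(0.006014439278063334), array([0.00697844, 0.01580786]), np.float64(0.15241017887981798), 1333)
mouth px est [[ 0.51681117 -0.20174998  0.059     ]] [ 0.5170493  -0.20291854]
[-0.09508321  0.42311822  0.21253142]
0.056999999999999995 4.904547365032273 [ 0.61048317 -0.18431209  0.05753467] 7.6583 [-4.82389415e-01  4.72206450e-01  1.53327144e+00  7.33026924e-05
  1.13552680e+00  8.90577354e-01]
```

```bash
cat >> h.py <<'E'
b=np.load("bias.npy") if __import__("os").path.exists("bias.npy") else 0
def drag(d0,d1,z,Ft,step=.002):
    d=d0;log=[];F=(fz(2)-b)
    while d>d1+1e-6:
        dn=max(d-step,d1);k=25/d**2
        z+=np.clip(.5*(F[2]-Ft)/k,-.0006,.001)+Ft*(d**2-dn**2)/25*.8
        d=dn;bot.line_to([*(M+d*ax),z],max_speed=.025);F=fz(2)-b
        log.append((round(d*1e3,1),round(z*1e3,2),round(F[2],1),round(F[:2]@ax,1)))
        if F[2]>13.5: z+=.0007;bot.line_to([*(M+d*ax),z],max_speed=.02);F=fz(2)-b
    return d,z,log
E
python3 - <<'E'
from h import *
z=.057;d=.095;F=5
while F<8.0:
    z-=.0004;bot.line_to([*(M+d*ax),z],max_speed=.02);F=(fz(2)-b)[2]
print(z,F)
d,z,l=drag(d,.083,z,8.5);print(l,z)
print(slab("d1"),bot.current_clock())
E
```

```text
0.05540000000000001 8.385126036048025
[(93.0, np.float64(55.49), np.float64(6.8), np.float64(0.8)), (91.0, np.float64(55.3), np.float64(6.5), np.float64(2.8)), (89.0, np.float64(55.07), np.float64(6.6), np.float64(3.0)), (87.0, np.float64(54.86), np.float64(7.2), np.float64(3.2)), (85.0, np.float64(54.75), np.float64(8.4), np.float64(3.0)), (83.0, np.float64(54.83), np.float64(8.8), np.float64(3.5))] 0.05482878621175415
(np.float64(0.10578432937235933), array([0.10624348, 0.11135939]), np.float64(0.1593639601130806), 231) 10.575
```

Run:
```python
from h import *
a=cv2.imread("pics/d1.png")[120:230,330:450]
c=bot.read_camera("scene")["pixels"];cv2.imwrite("pics/d1s.png",c);s=c[95:205,270:390]
cv2.imwrite("pics/d1c.png",np.hstack([cv2.resize(x,(400,367),interpolation=cv2.INTER_CUBIC) for x in(a,s)]))
```

```text
(no output)
```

View pics/d1c.png

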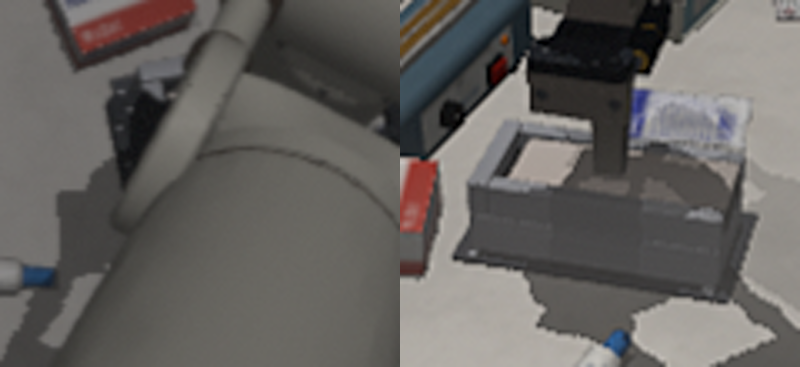

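The top view is blocked by the arm. The scene view shows the slab's rear edge and a dark gap to the stop, around crop (515,165), so I'll measure how far the rear has moved there.

```bash
cat >> h.py <<'E'
def rear(img,c,sink):
    f=img.astype(int);n=np.array([-ax[1],ax[0]]);r=[]
    for bb in np.arange(-.015,.016,.005):   # along lines parallel to channel, find slab->dark transition going from stop to front
        aa=np.arange(.165,.06,-.0005);px=proj(c,[[*(M+a*ax+bb*n),.059-sink*a/.15] for a in aa])
        v=cv2.remap(img,px[:,0].astype(np.float32)[None],px[:,1].astype(np.float32)[None],cv2.INTER_LINEAR)[0].astype(int)
        ok=(v[:,2]-v[:,0]>=8)&(v[:,2]>115);r.append(aa[np.argmax(ok)]*1e3 if ok.any() else np.nan)
    return np.round(r,1)
E
python3 - <<'E'
from h import *
c=bot.read_camera("scene")
print(rear(cv2.imread("pics/scene0.png"),c,0),rear(c["pixels"],c,.0044))
E
```

```text
[154.  153.5 154.  154.  154.  154.  154. ] [151.5 151.  151.  151.  151.  151.  151. ]
```

Run:
```python
from h import *
d=.083;z=bot.current_ee_pos()[2];z=.05483;F=(fz(2)-b)[2]
while F<9.7:
    z-=.00025;bot.line_to([*(M+d*ax),z],max_speed=.02);F=(fz(2)-b)[2]
d,z,l=drag(d,.071,z,10.);print(*l,z)
c=bot.read_camera("scene");F=(fz(3)-b)[2];print(F,rear(c["pixels"],c,.15*F*d/25),bot.current_clock())
```

```text
(81.0, np.float64(54.16), np.float64(9.8), np.float64(4.1)) (79.0, np.float64(54.24), np.float64(9.7), np.float64(3.6)) (77.0, np.float64(54.3), np.float64(9.6), np.float64(4.0)) (75.0, np.float64(54.35), np.float64(10.1), np.float64(3.9)) (73.0, np.float64(54.46), np.float64(10.7), np.float64(3.8)) (71.0, np.float64(54.62), np.float64(10.3), np.float64(3.5)) 0.05462369054827238
9.776522594625858 [140.  140.  139.5 139.5 139.5 140.  139.5] 13.3917
```

Drag is sticking at about 10 N: the slab followed 11.5 of 12 mm. I'll re-place the finger further back so the bed stays soft, then drag the rest.

Run:
```python
from h import *
d=.071;bot.line_to([*(M+d*ax),.064]);d=.09;bot.line_to([*(M+d*ax),.064]);bot.hold(.1);print("free",fz(3)-b)
z=.0575;bot.line_to([*(M+d*ax),z],max_speed=.03);F=(fz(2)-b)[2]
while F<9.7:
    z-=np.clip((10-F)*d*d/25*.8,.0002,.001);bot.line_to([*(M+d*ax),z],max_speed=.02);F=(fz(2)-b)[2]
print(z,F)
d,z,l=drag(d,.062,z,10.);print(*[x[2:] for x in l],z)
c=bot.read_camera("scene");F=(fz(3)-b)[2];print(F,rear(c["pixels"],c,.15*F*d/25),bot.current_clock())
```

```text
free [-0.15923747 -0.54466743 -0.19933547]
0.054820372014097236 10.525377325325753
(np.float64(8.8), np.float64(1.7)) (np.float64(8.1), np.float64(2.4)) (np.float64(8.5), np.float64(3.6)) (np.float64(9.2), np.float64(3.2)) (np.float64(10.0), np.float64(3.0)) (np.float64(9.4), np.float64(3.5)) (np.float64(9.4), np.float64(3.6)) (np.float64(9.7), np.float64(3.7)) (np.float64(9.3), np.float64(4.1)) (np.float64(10.4), np.float64(3.1)) (np.float64(10.1), np.float64(4.3)) (np.float64(10.0), np.float64(3.9)) (np.float64(10.4), np.float64(3.4)) (np.float64(10.1), np.float64(3.5)) 0.05521283962391533
10.150853974038784 [118. 118. 118. 118. 118. 118. 118.] 19.7
```

Run:
```python
from h import *
d=.062;z=.05521
d,z,l=drag(d,.041,z,10.);print(*[x[2:] for x in l],z)
c=bot.read_camera("scene");F=(fz(3)-b)[2];print(F,rear(c["pixels"],c,.15*F*d/25))
p=M+d*ax;bot.line_to([*p,.068],max_speed=.05);bot.line_to([*p,.11])
bot.set_gripper(1.0)
q=M-.15*ax;bot.line_to([*q,.11],max_speed=.25)
print(bot.current_clock())
c=bot.read_camera("scene");print(rear(c["pixels"],c,0));cv2.imwrite("pics/e.png",c["pixels"])
t=bot.read_camera("top")["pixels"];s=c["pixels"]
cv2.imwrite("pics/ec.png",np.hstack([cv2.resize(x,(400,300),interpolation=cv2.INTER_CUBIC) for x in(t[120:240,320:480],s[95:215,270:430])]))
```

```text
(np.float64(10.1), np.float64(3.7)) (np.float64(9.6), np.float64(3.4)) (np.float64(10.4), np.float64(4.4)) (np.float64(9.8), np.float64(3.4)) (np.float64(10.3), np.float64(3.7)) (np.float64(10.6), np.float64(4.4)) (np.float64(10.5), np.float64(2.9)) (np.float64(10.1), np.float64(3.1)) (np.float64(10.0), np.float64(3.4)) (np.float64(10.2), np.float64(4.2)) (np.float64(10.5), np.float64(3.9)) 0.0559811623370797
10.704010259158041 [98.  97.5 98.  98.  97.5 97.5 97.5]
26.0667
[97.5 97.  97.  97.  97.  97.5 97. ]
```

View pics/ec.png

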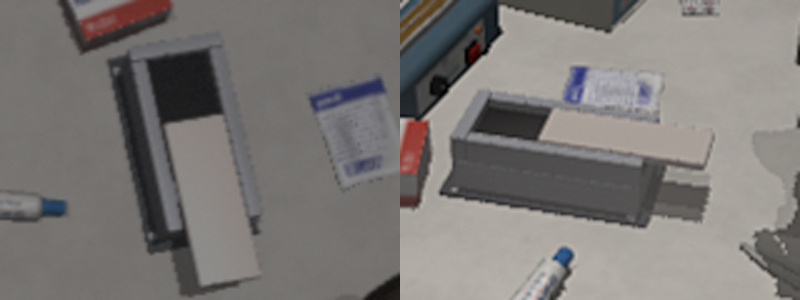

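The slab now overhangs by about 52 mm (front edge at top-crop y≈275), resting straight in the channel. Next is the pinch.

Run:
```python
from h import *
n=np.array([-ax[1],ax[0]])
p=M-.0205*ax
bot.line_to([*p,.11],max_speed=.25);bot.line_to([*p,.036],max_speed=.12)
f0=fz(3);bot.set_gripper(0.5,6);f1=fz(4);df=f1-f0
print("lat",df[:2]@n,"ax",df[:2]@ax,"z",df[2],bot.current_opening()*92,bot.current_ee_pos(),p,bot.current_grip_force(),bot.current_clock())
```

```text
lat -0.8146527991675018 ax -0.4229793756838591 z -0.4144430395523587 56.05211049403804 [ 0.49712233 -0.20723329  0.03612685] [ 0.49694881 -0.20694596] 5.992284044623375 28.35
```

Run:
```python
from h import *
p=M-.0205*ax
bot.set_gripper(0.4,35);print(bot.current_grip_force(),fz(3)-b)
bot.line_to([*p,.045],max_speed=.03);print(fz(3)-b)
bot.line_to([*p,.12],max_speed=.08);bot.hold(.2);print(fz(3)-b,bot.current_ft_torque(),bot.current_clock())
t=bot.read_camera("top")["pixels"];s=bot.read_camera("scene")["pixels"]
cv2.imwrite("pics/fc.png",np.hstack([cv2.resize(x,(400,300),interpolation=cv2.INTER_CUBIC) for x in(t[120:240,320:480],s[65:215,240:440])]))
```

```text
34.990317821502686 [ 0.26965603 -2.50497383 -0.32143204]
[ 0.20662593 -0.41401654 -2.31529829]
[ 0.01753152 -0.44376633 -2.26818183] [ 0.03150653  0.09367645 -0.02817205] 30.4583
```

View pics/fc.png

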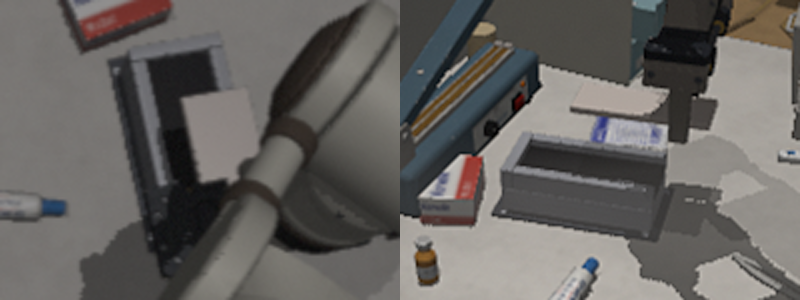

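The slab is held level (wrist force about −2.3 N) and clear of the holder. Carrying it to hover over the rack.

```bash
cat >> h.py <<'E'
RY=np.radians(.7);RC=np.array([.600,.187]);rx=np.array([np.cos(RY),np.sin(RY)])
G=RC-.043*rx
E
python3 - <<'E'
from h import *
bot.line_to([*(M-.0205*ax),.15],max_speed=.15)
bot.line_to([*G,.15],rot=rot(RY),max_speed=.14)
bot.line_to([*G,.075],max_speed=.08);bot.hold(.2);print(fz(4)-b,bot.current_ee_pos(),bot.current_clock())
t=bot.read_camera("top")["pixels"];s=bot.read_camera("scene")["pixels"];cv2.imwrite("pics/gs.png",s);cv2.imwrite("pics/gt.png",t)
cv2.imwrite("pics/gc.png",np.hstack([cv2.resize(t[130:230,180:280],(400,400),interpolation=cv2.INTER_CUBIC),cv2.resize(s[190:320,170:300],(400,400),interpolation=cv2.INTER_CUBIC)]))
E
```

```text
[-0.00803166 -0.4584605  -2.6231483 ] [0.55729597 0.18650831 0.07544051] 35.25
```

View pics/gc.png

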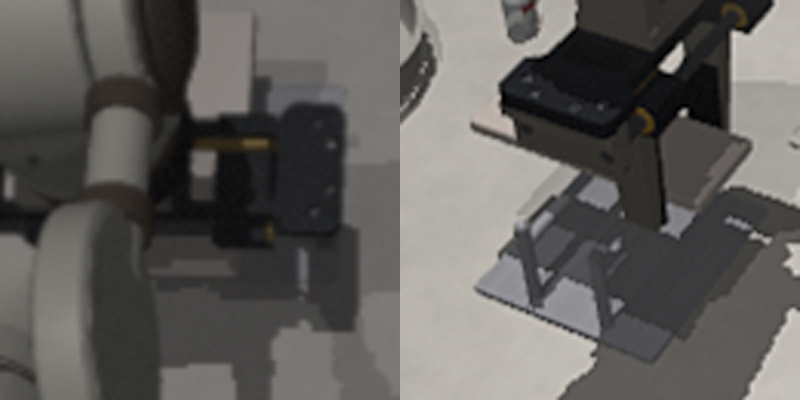

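In the scene crop the slab hangs level over the grey rack, with its leftmost corner at (472,125) and rightmost at (750,145). These are diagonal corners, so their midpoint gives its centre.

Run:
```python
from h import *
c=bot.read_camera("scene")
q=[(170+72*.325,190+125*.325),(170+350*.325,190+145*.325)]
P=plane(c,q,.0985);print(P,P[:,:2].mean(0),np.linalg.norm(P[0]-P[1]),bot.current_joints().round(2))
# expected corners
n=np.array([-rx[1],rx[0]])
print(proj(c,[[*(RC+a*rx+e*n),.0985] for a in(-.075,.075) for e in(-.028,.028)]),q)
```

```text
[[0.6682684  0.21961154 0.0985    ]
 [0.52332638 0.16513849 0.0985    ]] [0.59579739 0.19237501] 0.1548402505718207 [0.12 0.33 1.68 0.   1.13 1.68]
[[284.81703375 234.19174928]
 [267.65904709 255.54632911]
 [211.26047556 209.27586411]
 [191.75302759 228.1912896 ]] [(193.4, 230.625), (283.75, 237.125)]
```

Slab and rack centres agree to about 1 mm in the same view, so I'm lowering onto the bars.

Run:
```python
from h import *
bot.line_to([*G,.043],max_speed=.06);bot.hold(.15);f0=fz(5);z=.043;print(f0)
while z>.0345:
    z-=.0004;bot.line_to([*G,z],max_speed=.012);f=fz(2)-f0
    if f[2]>.9:break
print(z,f,bot.current_ft_torque(),bot.current_clock())
```

```text
[ 0.14942071  0.1252874  -2.27701603]
0.038200000000000026 [-0.2073473  -0.30136426  0.94525975] [0.05548412 0.08449714 0.02315491] 39.7167
```

Run:
```python
from h import *
z=.0382;f=[0,0,0]
while z>.0368 and f[2]<-2.27+4.4-2.27*0-.2:
    z-=.0002;bot.line_to([*G,z],max_speed=.012);f=fz(2)
    if f[2]>0:break
print(z,f)
for N in(20,12,6,3):bot.set_gripper(.4,N);bot.hold(.1)
print(fz(3),bot.current_opening()*92)
for o in np.arange(56,72,2)/92:bot.set_gripper(o,3)
bot.set_gripper(.95);print(fz(3),bot.current_clock())
bot.line_to([*G,.075],max_speed=.08);bot.line_to([*G,.2],max_speed=.2)
bot.goto([.42,-.12,.25],rot(RY));print(bot.current_clock())
t=bot.read_camera("top")["pixels"];s=bot.read_camera("scene")["pixels"];cv2.imwrite("pics/hs.png",s);cv2.imwrite("pics/ht.png",t)
cv2.imwrite("pics/hc.png",np.hstack([cv2.resize(t[130:230,180:280],(400,400),interpolation=cv2.INTER_CUBIC),cv2.resize(s[190:320,170:300],(400,400),interpolation=cv2.INTER_CUBIC)]))
```

```text
0.038 [-0.32768352  0.14030777  0.00831415]
[-0.06297897  0.11050914  0.86322685] 55.88316889238693
[ 0.09568379 -0.07681837 -0.310288  ] 43.7167
46.3833
```

View pics/hc.png

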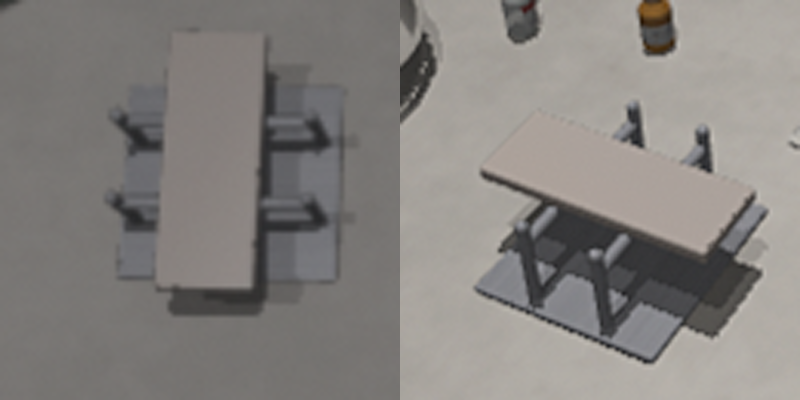

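View pics/hs.png

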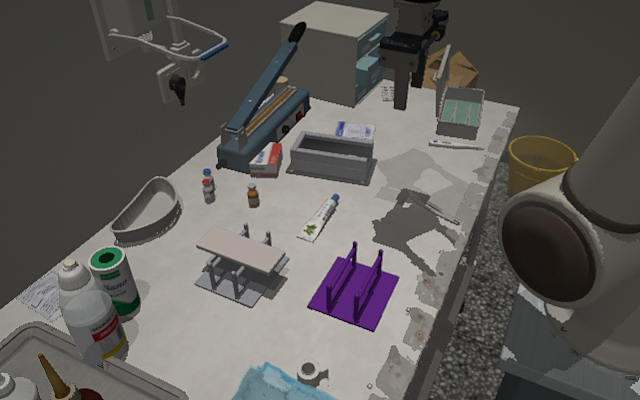

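The slab lies flat across both bars, straight with the rack, and the tube and vial are untouched. Checking its centring numerically.

Run:
```python
from h import *
for n,s,thr in(("top",(233,170),6),("scene",(240,250),10)):
    c=bot.read_camera(n);f=c["pixels"].astype(int)
    box=np.zeros(f.shape[:2],bool);bb=(195,125,85,90) if n=="top" else (185,215,110,65);box[bb[1]:bb[1]+bb[3],bb[0]:bb[0]+bb[2]]=1
    m=blob(box&(f[...,2]-f[...,0]>=thr)&(f[...,2]>115),s);print(n,rect(c,m,.061)[0])
```

```text
top ((602.718994140625, 186.17724609375), (153.4545440673828, 59.71045684814453), 3.2502377033233643)
scene ((609.9201049804688, 184.9134521484375), (209.39456176757812, 160.14073181152344), 26.594043731689453)
```

Run:
```python
from h import *
for n,s,thr in(("top",(233,170),7),("scene",(240,250),13)):
    c=bot.read_camera(n);f=cv2.GaussianBlur(c["pixels"],(3,3),0).astype(int)
    g=proj(c,[[*(RC+np.array(o)),.061] for o in((-.084,-.036),(-.084,.038),(.084,.038),(.084,-.036))])
    box=cv2.fillConvexPoly(np.zeros(f.shape[:2],np.uint8),g.round().astype(int),1)>0
    for th in (thr,thr+1,thr+2):
        m=blob(cv2.morphologyEx((box&(f[...,2]-f[...,0]>=th)&(f[...,2]>115)).astype(np.uint8),cv2.MORPH_OPEN,np.ones((5,5))),s)
        r,p=rect(c,m,.061);L=p[np.abs(p[:,0]-.6)<.055];lo=L[L[:,1]<.187];hi=L[L[:,1]>.187]
        print(n,th,m.sum(),np.round(r[0],1),np.round(r[1],1),round(r[2],2),[round(np.degrees(np.polyfit(q[:,0],q[:,1],1)[0]),2) for q in(lo,hi)])
```

```text
top 7 1475 [601.4 184.9] [148.9  53.3] 1.12 [np.float64(0.2), np.float64(0.71)]
top 8 1428 [600.1 184.6] [146.5  52.5] 0.96 [np.float64(0.09), np.float64(0.55)]
top 9 1132 [600.  184.9] [142.5  49.1] 0.21 [np.float64(4.62), np.float64(-5.88)]
scene 13 1916 [600.6 188.1] [ 56.6 149.7] 89.97 [np.float64(-0.41), np.float64(0.08)]
scene 14 1854 [599.8 188.4] [148.   55.3] 0.08 [np.float64(-0.11), np.float64(0.35)]
scene 15 1804 [600.1 188.6] [147.6  53.7] 0.47 [np.float64(0.08), np.float64(0.22)]
```

The slab's centre is within about 2 mm and 1° of the rack's. Handing in.

```bash
python3 -c "
from workcell import bot
print(bot.job_done(),bot.current_clock())"
```

```text
the job is handed in; nothing more can be done
the job is handed in; nothing more can be done
```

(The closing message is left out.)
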